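Prove the drilling carriage's brake and park it

TASK

The pedal brake on the little drilling carriage has just been adjusted: prove it, then park the carriage. Push the pedal down until the brake locks (no harder than 25 N), lean steadily on the carriage's rubber end buffer, towards the stop, with 10 N, give or take 2 N (never over 20 N), for a second to show that it holds, then flick the pedal back up to release the brake and roll the carriage gently along its track until it rests against the stop. Leave the pedal up and leave everything else on the bench where it is.

Things in the scene. Friction and masses are not known exactly. Their poses are not given: they have to be found in the camera images.
- track: fixed aluminium track plate 130 x 420 mm, 12 mm thick, bolted to the bench, with two steel rails (12 x 19 mm, tops at height 31 mm). Origin: centre of its underside. Its y axis is the line of travel; its x axis points from the pedal's side to the far side. At its -y end stands the stop: a steel block 110 mm wide, 62 mm high, with a rubber pad whose face is at y = -155 mm. Its +y end is open (only a 24 mm high nib at y = 195 mm).
- carriage (a joint): how far the carriage stands from the stop, m: 0 = resting against the stop (home), at most 0.165. Rolls easily (about 1 N) while the brake is off. The carriage is a grey box 110 mm wide (x) and 124 mm long (y) with an aluminium deck 76 mm high and a small drilling vise on it, up to 100 mm high; its centre lies on the track's centre line at track y = -90 mm + this value.
- buffer: sprung rubber plate 90 mm wide, 31 mm high (34 to 65 mm above the bench), 19 mm beyond the carriage's +y end, away from the stop. Origin: centre of its outer face, 80 mm from the carriage's centre; lean on it along its -y, towards the stop. It gives softly (0.3 N/mm) for 2 to 9 mm, as a hidden nut happens to be set (not reported), then is solid, and the force rises steeply: it must be felt.
- lever (a joint): angle of the brake lever, rad: 0 = pedal up (brake off), grows as the pedal is pushed down, about 0.65 = locked, rubber shoe hard on the rail (locked means above 0.58; a firm stop; holds the carriage against at least 17 N). An over-centre spring throws it towards the nearer end, tipping at about 0.32. Takes up to 15 N on the pedal to push it down and up to 10 N at the lip to lift it.
- lever_hinge (a point): centre of the lever's hinge pin, in the middle of the carriage's -x side, 64 mm from the track's centre line, 43 mm above the bench. The pin runs along the track's y. The lever sticks out from it to the track's -x side (towards the robot).
- pedal: steel tread plate of the brake lever, 50 mm (its x, along the lever) x 60 mm (its y) x 8 mm; moves with the lever. Origin: centre of its top face, 73 mm from the hinge pin; z axis is the face's normal, x axis points along the lever back to the hinge. Level when locked, with some 35 mm of free space below it; tipped up by 0.65 rad (outer edge high) when the brake is off.
- lip_top (a point): middle of the top edge of the lever's lip: a steel tab 8 mm thick and 40 mm wide that rises some 22 mm from the pedal's outer edge. The tab's middle lies 15 mm below this edge, 104 mm out from the hinge pin along the lever. It can be pinched from above across its thickness (along the lever). When locked it leans 0.2 rad outwards (away from the carriage), with the pedal up 0.45 rad inwards.
- pliers: pliers with red handles, 140 mm long, lying on the bench by the track: leave alone. Origin: under it, on the bench.
- spool: spool of brass wire, 64 mm across, 30 mm high: leave alone. Origin: under it, on the bench.
- jar: glass jar, 56 mm across, 70 mm high: leave alone. Origin: under it, on the bench.
- hammer: hammer, 240 mm long, lying beyond the track: leave alone. Origin: under it, on the bench.
- bench_block: square steel block, 65 x 65 x 20 mm: leave alone. Origin: under it, on the bench.
- tray: small wooden tray with dividers, 100 x 140 x 28 mm: leave alone. Origin: under it, on the bench.
- cup: white cup, 72 mm across, 90 mm high: leave alone. Origin: under it, on the bench.

How it is judged:
By the outcome, as a careful person would: the job done as asked, in the order asked, and still so for the second after the job is handed in, with the robot touching nothing.
It also fails if it takes over 72 s, if anything falls off the work surface, if the arm or the gripper's body presses on something with over 40 N, if the wrist force passes 120 N, or if a joint passes its speed limit or range.

ROBOT

A 6-joint arm with a two-finger parallel gripper is mounted at the origin on the work surface. World frame = base frame: x ahead of the robot, y to its left, z up, the work surface at z = 0. Lengths are in mm, angles in rad, forces in N, time in s.
With the tool pointing down it reaches from about 325 to 875 mm from the base axis. Payload 4.4 kg.
Tool frame: the origin (TCP) lies on the centre line of the jaws, within the pads' length; the fingertips stand ahead of it and the grasp point (between the pads) lies 6 mm ahead of it (ctrl.tcp_to_tips is the z of the fingertips in the tool frame, in mm); z points along the fingers, y is the line along which they close (so a half turn about z gives the same grasp; the last joint's range is limited). The gripper opens to 85 mm and grips with 20 to 120 N. Pads are 22 mm wide; open, the fingers measure 114 mm over their backs; the gripper's body (76 mm by 85 mm) begins 54 mm behind the grasp point. The pads swing forward as they close: fully open they stand 13 mm farther back than shut.
Start: joints at [-1.478, 0.207, 1.542, -0, 1.393, -0.15], TCP at [138.788, -558.001, 256.282] pointing down, gripper open.
Joint ranges: [-2.73, 2.73], [-0.86, 2.22], [0.23, 2.46], [-1.11, 4.25], [0.08, 2.63], [-2.82, 2.82]. Speed limits (rad/s): [2.79, 2.79, 3.14, 3.14, 3.14, 3.14].

INTERFACE

Orientations are given as a 3x3 rotation matrix whose columns are the frame's x, y, z axes.
In Python, from plant import ctrl, sensors, optics gives the robot as it stands. Calls block until the motion is done:
- ctrl.move_ptp(position, orientation): joint-space move of the TCP to a pose.
- ctrl.move_l(position, rot=None, vel=150, threshold=None): straight line of the TCP; rot=None keeps the orientation; vel is the mean speed in mm/s. With threshold (N) it stops when the force on the tool has changed by that much, and returns True; else False.
- ctrl.set_joints(angles): joint-space move.
- ctrl.gripper_to(opening, force=None): finger opening in mm; force is the grip in N (None keeps the last); returns when the fingers have stopped.
- ctrl.hold(seconds).
- ctrl.solve_ik(position, orientation): joint angles nearest the present ones, or None.
- sensors.read_state(): the state.
- optics.grab_frame(name): name is "scene" or "side" or "wrist"; returns (picture, depth): 400x640x3 uint8, red, green, blue; 400x640 float32, mm along the optical axis (not along the pixel's ray), 0 where there is no reading.
- optics.camera_params(name): a dict with "mtx" (3x3 intrinsics, pixels), "k1" (the pictures are not rectified: a ray, as slopes to the right and down, at radius r is drawn at 1 + k1 r^2 times it, then the intrinsics apply), "R" (3x3) and "t" (3): a world point X has camera coordinates R X + t; the wrist camera has in their place "T_tool_cam" (4x4, takes a point from camera to tool coordinates, whose origin is the TCP and whose axes are the flange's). Camera axes: x right, y down, z forward; pixel columns grow to the right and rows downward; lengths in mm; the calibration is good to about 2 mm. A picture is of the moment at which its call begins: read the wrist's pose just before it. camera_params takes no time and is no camera call.
A pose or a line that the arm cannot do raises ctrl.MotionError and nothing moves.
- ctrl.finish_job(): hands the job in; it is judged then, once.
The state is a dict: "t": time; "q": joint angles; "qvel": joint speeds; "tau": joint torques, N m; "eef_pos": TCP position; "eef_rot": TCP orientation; "force": force on the tool from outside, world axes, zero at the start; "wrist_torque": the same for the moment, N m; "grip_width": finger opening in mm; "grasp_force": force on a finger pad.
Only numpy, scipy, OpenCV 4.12 (cv2) and the standard library are available. Lean on these libraries where they do the work, as an engineer would, in place of code of your own. Each camera call takes 0.05 s, during which the arm holds its last target. There are 200 camera calls.

## Working session

There is one attempt and no reset: what is moved stays moved. The work goes in short steps, each a Python script; the robot and the scene stay as the last script left them, time stands still between calls to the robot, and variables do not carry over. Pictures are saved under pics/ and viewed, at most 10 in all, crops included, and the job is handed in when it is done.

```bash
mkdir -p pics; ls; python3 - <<'E'
from plant import ctrl,sensors,optics
import cv2,numpy as np
for n in ("scene","side"):
    im,d=optics.grab_frame(n); cv2.imwrite(f"pics/{n}0.png",im[:,:,::-1]); np.savez(f"{n}0.npz",im=im,d=d)
    p=optics.camera_params(n); print(n,p, (d>0).mean())
print(optics.camera_params("wrist"),ctrl.tcp_to_tips,sensors.read_state())
E
```

```text
pics
scene {'mtx': array([[420.56911745,   0.        , 325.28189228],
       [  0.        , 420.56911745, 199.60013549],
       [  0.        ,   0.        ,   1.        ]]), 'k1': 0.015186622734201913, 'R': array([[-0.10075574,  0.9949096 , -0.001778  ],
       [ 0.54386562,  0.05358133, -0.83745999],
       [-0.83310172, -0.0853459 , -0.54649575]]), 't': array([  36.22424956, -247.508392  , 1626.60870269])} 0.9811640625
side {'mtx': array([[431.31460074,   0.        , 317.66584503],
       [  0.        , 431.31460074, 204.73201104],
       [  0.        ,   0.        ,   1.        ]]), 'k1': -0.08703773933141819, 'R': array([[-0.67652698, -0.73610558, -0.0214433 ],
       [-0.48434472,  0.46669981, -0.740001  ],
       [ 0.55472645, -0.49024469, -0.67226387]]), 't': array([ 440.78520553,  355.29442768, 1015.35035268])} 0.99603125
{'mtx': array([[331.90157516,   0.        , 321.50083693],
       [  0.        , 331.90157516, 194.79205412],
       [  0.        ,   0.        ,   1.        ]]), 'k1': 0.007070864694094729, 'T_tool_cam': array([[ 5.57678580e-04, -9.57772816e-01, -2.87525514
[... 386 characters left out ...]
       1.39352516e+00, -1.50453911e-01]), 'qvel': array([-0.00260848, -0.00104792, -0.00297548,  0.00049205,  0.00030176,
       -0.00036538]), 'tau': array([-7.03401238e-04, -3.84092546e+01, -2.92547536e+01, -2.93246530e-04,
        4.85251949e-03, -1.07369499e-05]), 'eef_pos': array([ 138.72765201, -557.35348421,  255.23141581]), 'eef_rot': array([[ 9.70437366e-01,  2.41353012e-01, -2.07803035e-04],
       [ 2.41352912e-01, -9.70435167e-01,  2.08763942e-03],
       [ 3.02198689e-04, -2.07607717e-03, -9.99997799e-01]]), 'force': array([-0.49711105,  0.768466  ,  0.10817274]), 'wrist_torque': array([-0.05231801, -0.02624709, -0.00633854]), 'grasp_force': 0.0, 'grip_width': 85.44363243431015}
```

View pics/scene0.png

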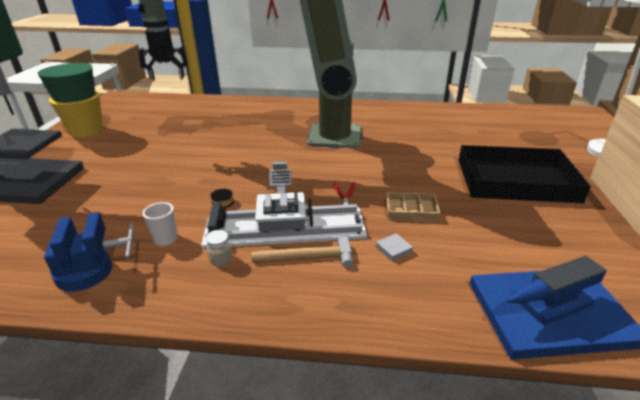

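View pics/side0.png

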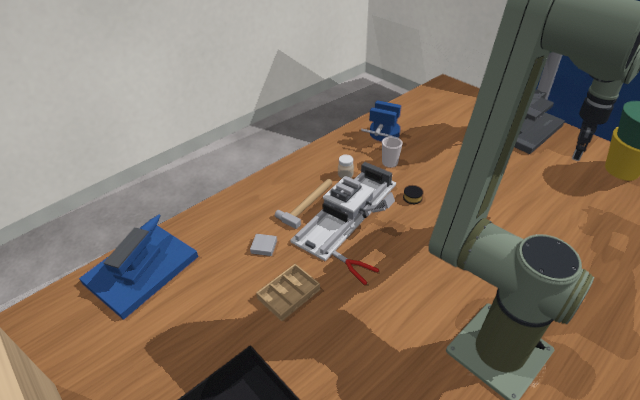

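The scene view shows the track from about (205,240) to (365,215), with the stop at the left end, the carriage at (282,210) and the raised pedal at (281,175) pointing at the robot. The side view confirms this: the stop is at (378,180), the pliers are at (355,265) and the spool at (413,195).

```bash
cat > h.py <<'E'
from plant import ctrl,sensors,optics
import cv2,numpy as np
def cloud(d,p,pose=None):
    K=p["mtx"]; v,u=np.mgrid[0:400,0:640].astype(float)
    xy=np.stack([u.ravel(),v.ravel()],-1)[:,None]
    n=cv2.undistortPoints(xy,K,np.array([p["k1"],0,0,0.])).reshape(400,640,2)
    c=np.dstack([n*d[...,None],d])
    if pose is None: return (c-p["t"])@p["R"]
    T=p["T_tool_cam"]; pos,R=pose
    return (c@T[:3,:3].T+T[:3,3])@np.array(R).T+pos
def wrist(tag):
    s=sensors.read_state(); im,d=optics.grab_frame("wrist")
    cv2.imwrite(f"pics/{tag}.png",im[:,:,::-1])
    X=cloud(d,optics.camera_params("wrist"),(s["eef_pos"],s["eef_rot"])); X[d<=0]=np.nan
    np.savez(tag+".npz",im=im,d=d,X=X); return im,X
E
python3 - <<'E'
from h import *
for n in ("scene","side"):
    f=np.load(n+"0.npz"); X=cloud(f["d"],optics.camera_params(n)); im=f["im"].astype(int)
    grey=(im.max(2)-im.min(2)<30)
    print(n,"bench z",np.median(X[300,100:300,2]) if n=="scene" else np.median(X[300,330:420,2]))
    if n=="scene": box=(slice(185,260),slice(200,370))
    else: box=(slice(160,260),slice(290,400))
    P=X[box][grey[box]]; 
    q=P[(P[:,2]>5)&(P[:,2]<40)]
    r=cv2.minAreaRect(q[:,:2].astype(np.float32)); print(n,"low",r)
    for a,b in((40,60),(60,72),(72,80),(85,110)):
        q=P[(P[:,2]>a)&(P[:,2]<b)]; print(a,b,len(q),np.percentile(q,[2,50,98],axis=0).round() if len(q)>3 else'')
f=np.load("scene0.npz");X=cloud(f["d"],optics.camera_params("scene"))
for u,v in((281,165),(281,172),(281,178),(222,197),(217,245),(343,190),(208,240),(362,232),(310,212)): print(u,v,X[v,u].round())
E
```

```text
scene bench z 0.09757346698661636
scene low ((604.9205932617188, -87.8455810546875), (306.5585632324219, 436.1037902832031), 5.424025058746338)
40 60 677 [[ 567. -256.   40.]
 [ 662. -127.   51.]
 [ 765.  -11.   60.]]
60 72 782 [[ 511. -270.   60.]
 [ 662. -212.   65.]
 [ 765.  -11.   72.]]
72 80 675 [[ 507. -158.   72.]
 [ 636.  -93.   76.]
 [ 672.  -27.   79.]]
85 110 355 [[ 587. -127.   85.]
 [ 624.  -81.   99.]
 [ 650.  -43.  102.]]
side bench z 1.1329630147788423
side low ((642.9672241210938, -119.09027099609375), (229.8133087158203, 525.9828491210938), 18.790935516357422)
40 60 577 [[ 533. -262.   41.]
 [ 593. -108.   51.]
 [ 743.   -6.   60.]]
60 72 452 [[ 519. -271.   60.]
 [ 615. -196.   65.]
 [ 743.   -8.   71.]]
72 80 513 [[ 520. -209.   73.]
 [ 579.  -80.   78.]
 [ 731.  -25.   80.]]
85 110 500 [[ 462. -127.   85.]
 [ 605.  -85.   98.]
 [ 645.  -41.  107.]]
281 165 [ 470. -113.  118.]
281 172 [ 478. -113.  100.]
281 178 [ 496. -110.   92.]
222 197 [ 514. -282.   29.]
217 245 [ 763. -211.   61.]
343 190 [394.  58.  -1.]
208 240 [ 758. -233.   70.]
362 232 [617. 122.  12.]
310 212 [619. -13.  68.]
```

```bash
python3 - <<'E'
from h import *
R=np.diag([1.,-1,-1])
ctrl.move_ptp([620,-80,300],R); ctrl.hold(0.3)
im,X=wrist("w1"); s=sensors.read_state(); print(s["t"],s["eef_pos"],s["force"])
E
```

```text
2.8667 [619.93698887 -80.36559887 299.98916178] [ 1.09022928 -1.17786107 -0.15965032]
```

View pics/w1.png

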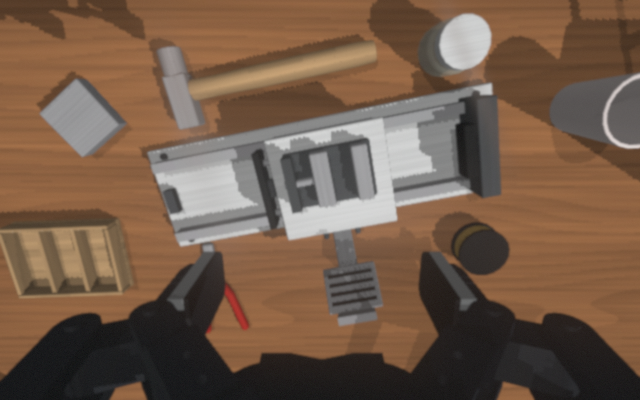

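The wrist view shows the deck, with corners near (268,143), (385,120), (397,218) and (290,239), and the stop at (482,145). The buffer is at (263,185), the pedal at (353,288) with its lip at (357,319), the pliers at (225,290) and the spool at (480,247).

```bash
python3 - <<'E'
from h import *
f=np.load("w1.npz");X=f["X"];im=f["im"].astype(int)
def rect(box,lo,hi,m=None):
    Y=X[box]; k=(Y[...,2]>lo)&(Y[...,2]<hi)
    k=cv2.morphologyEx(k.astype(np.uint8),cv2.MORPH_OPEN,np.ones((3,3)))>0
    q=Y[k].astype(np.float32); r=cv2.minAreaRect(q[:,:2]); return r,len(q),np.median(q[:,2])
print("deck",rect(np.s_[110:245,255:405],72,80))
print("stop",rect(np.s_[80:205,455:505],56,66))
print("track",rect(np.s_[80:250,140:505],6,34))
print("buffer",rect(np.s_[135:240,245:285],45,68))
print("pedal",rect(np.s_[262:312,322:385],55,140), "lip",rect(np.s_[308:328,330:385],80,150))
for v in range(230,330,6): print(v,[X[v,u].round().tolist() for u in (349+(v-288)//10,)])
print("spool",rect(np.s_[215:280,445:515],20,34),"pliers", X[255,210].round(),X[290,225].round(),X[325,243].round())
E
```

```text
Traceback (most recent call last):
cv2.error: OpenCV(4.12.0) /io/opencv/modules/imgproc/src/convhull.cpp:143: error: (-215:Assertion failed) total >= 0 && (depth == CV_32F || depth == CV_32S) in function 'convexHull'
```

```bash
python3 - <<'E'
from h import *
f=np.load("w1.npz");X=f["X"];d=f["d"];print(np.isnan(X).mean())
for u,v in((390,200),(300,230),(482,145),(480,247),(80,120),(40,30),(353,288),(220,180)):print(u,v,d[v,u],X[v,u].round(1))
E
```

```text
0.00378125
390 200 358.97015 [ 583.7 -154.5   75.7]
300 230 369.67532 [548.5 -56.4  75.1]
482 145 355.57635 [ 641.1 -252.    62. ]
480 247 425.3795 [ 506.  -283.2   29.7]
80 120 388.23563 [664.2 200.9  21. ]
40 30 378.36853 [762.3 238.3   1.8]
353 288 372.3877 [ 485.2 -115.7   91.3]
220 180 417.5323 [590.1  47.2  12.7]
```

```bash
python3 - <<'E'
from h import *
f=np.load("w1.npz");X=f["X"]
def rect(n,box,lo,hi):
    Y=X[box]; k=((Y[...,2]>lo)&(Y[...,2]<hi)).astype(np.uint8)
    k=cv2.morphologyEx(k,cv2.MORPH_OPEN,np.ones((3,3)))>0
    q=Y[k]
    if len(q)<4: print(n,len(q)); return
    r=cv2.minAreaRect(np.ascontiguousarray(q[:,:2],dtype=np.float32)); print(n,[np.round(a,2) for a in r],len(q),np.median(q,axis=0).round(1))
rect("deck",np.s_[110:245,255:405],72,80)
rect("stop",np.s_[80:205,455:505],56,66)
rect("track",np.s_[80:250,140:505],6,34)
rect("buffer",np.s_[135:240,245:285],45,68)
rect("pedal",np.s_[262:312,322:385],55,140); rect("lip",np.s_[308:328,330:385],80,150)
for v in range(230,330,6): print(v,X[v,349+(v-288)//10].round().tolist())
rect("spool",np.s_[215:280,445:515],20,34)
print("pliers", X[255,210].round(),X[290,225].round(),X[325,243].round())
E
```

```text
deck [array([604.63, -91.96]), array([113.73, 124.1 ]), np.float64(11.16)] 6806 [595.3 -97.5  76.2]
stop [array([ 636.15, -252.73]), array([109.66,  36.48]), np.float64(11.0)] 2941 [ 639.  -254.    61.7]
track [array([601.41, -90.52]), array([214.82, 446.18]), np.float64(0.01)] 22844 [614.4   3.6  12.9]
buffer [array([590.66, -19.79]), array([89.34, 14.75]), np.float64(11.06)] 947 [593.  -18.7  64.1]
pedal [array([ 486.98, -114.32]), array([42.85, 62.  ]), np.float64(6.91)] 2540 [ 486.1 -114.9   91.4]
lip [array([ 471.6 , -112.53]), array([11.86, 48.72]), np.float64(13.16)] 598 [ 472.9 -113.5  127. ]
230 [538.0, -106.0, 50.0]
236 [532.0, -106.0, 54.0]
242 [526.0, -107.0, 58.0]
248 [520.0, -108.0, 61.0]
254 [515.0, -108.0, 67.0]
260 [509.0, -109.0, 71.0]
266 [505.0, -108.0, 77.0]
272 [499.0, -109.0, 81.0]
278 [493.0, -111.0, 83.0]
284 [489.0, -110.0, 89.0]
290 [484.0, -111.0, 93.0]
296 [478.0, -111.0, 96.0]
302 [474.0, -112.0, 102.0]
308 [469.0, -113.0, 104.0]
314 [475.0, -111.0, 124.0]
320 [473.0, -111.0, 130.0]
326 [363.0, -126.0, 0.0]
spool [array([ 498.77, -288.21]), array([63.3 , 62.75]), np.float64(53.59)] 1839 [ 499.9 -287.5   30.1]
pliers [630. -35. 296.] [433.  54.  13.] [377.  32.  16.]
```

```bash
cat >> h.py <<'E'
a=np.radians(11.05); tx=np.array([np.cos(a),np.sin(a),0]); ty=np.array([-np.sin(a),np.cos(a),0]); ez=np.array([0,0,1.])
C=np.array([604.6,-92.,0]); H=C-64*tx+43*ez
def lev(d,z,y=0): return H-d*tx+(z-43)*ez+y*ty      # d out from hinge, absolute height z
R0=np.stack([tx,-ty,-ez],1)
def F(): return sensors.read_state()["force"]
def rep(m=""):
    s=sensors.read_state(); f=s["force"]; print(m,"t",round(s["t"],1),"lev d,z",round(-(s["eef_pos"]-H)@tx,1),round(s["eef_pos"][2],1),"y",round((s["eef_pos"]-H)@ty,1),"F tx,ty,z",(f@tx).round(1),(f@ty).round(1),f[2].round(1),"w",round(s["grip_width"],1))
E
python3 - <<'E'
from h import *
ctrl.gripper_to(0,30)
ctrl.move_ptp(lev(47,160+25),R0); rep()
ctrl.move_l(lev(47,98+25),vel=80); rep()
f0=F()
# press along line, feeling
for k,(d,z) in enumerate([(50,85),(53,75),(56,66),(59,58),(61,52),(62,47)]):
    hit=ctrl.move_l(lev(d,z+25),vel=30,threshold=21); rep(hit)
    if F()[2]-f0[2]>20: break
ctrl.hold(.2); rep("end")
E
```

```text
t 4.4 lev d,z 45.6 186.3 y -0.8 F tx,ty,z 0.3 -0.5 0.7 w 0.5
 t 5.3 lev d,z 46.6 123.5 y -0.3 F tx,ty,z 0.2 -0.9 -0.3 w 0.2
False t 5.9 lev d,z 48.6 111.7 y -0.9 F tx,ty,z 0.0 1.2 7.6 w 0.0
False t 6.4 lev d,z 52.6 100.5 y -0.4 F tx,ty,z 0.3 -0.0 3.1 w 0.6
False t 6.8 lev d,z 56.7 90.1 y 0.6 F tx,ty,z 0.2 0.8 -0.4 w 0.3
False t 7.3 lev d,z 59.3 82.7 y 0.1 F tx,ty,z 0.4 0.5 -0.0 w 0.2
False t 7.6 lev d,z 61.3 76.7 y 0.1 F tx,ty,z 0.5 0.1 0.4 w 0.1
False t 8.0 lev d,z 62.3 71.7 y 0.2 F tx,ty,z -0.6 -0.2 0.4 w 0.3
end t 8.2 lev d,z 61.9 72.1 y -0.1 F tx,ty,z -0.1 1.1 -0.0 w -0.0
```

```bash
python3 - <<'E'
from h import *
hit=ctrl.move_l(lev(62,30+25),vel=12,threshold=9); rep(hit)
ctrl.hold(.2); rep()
ctrl.move_l(lev(55,190),vel=200)
ctrl.move_ptp(lev(20,290,30),R0); ctrl.hold(.2)
im,X=wrist("w2"); rep()
E
```

```text
True t 8.7 lev d,z 62.0 70.4 y -0.1 F tx,ty,z -1.2 1.0 5.6 w 0.3
 t 8.9 lev d,z 61.9 70.4 y -0.1 F tx,ty,z -1.5 0.1 5.1 w 0.2
 t 10.4 lev d,z 21.2 287.7 y 30.2 F tx,ty,z -0.4 -0.2 -0.3 w -0.3
```

View pics/w2.png

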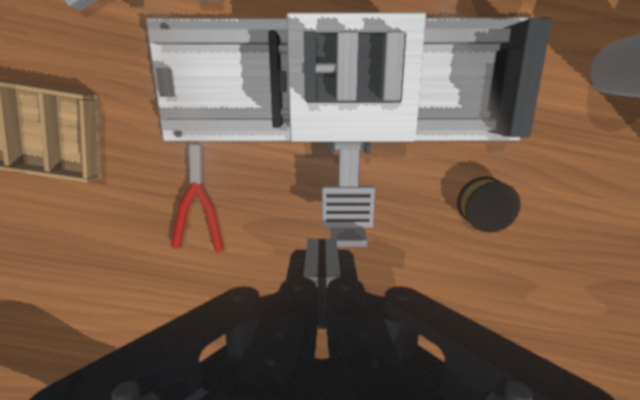

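The pedal now looks level at (348,206), with the lip at (348,237). I'll check its angle and the poses of the carriage and lip from depth.

```bash
python3 - <<'E'
from h import *
f=np.load("w2.npz");X=f["X"]
def L(P): return np.stack([-(P-H)@tx,(P-H)@ty,P[...,2]],-1)
for v in range(146,250,6): print(v,L(X[v,348]).round(1).tolist())
P=L(X[190:224,326:372]).reshape(-1,3); P=P[(P[:,2]>35)&(P[:,2]<55)]; print("pedal plane",np.polyfit(P[:,0],P[:,2],1), np.median(P,0))
P=L(X[228:250,325:375]).reshape(-1,3);P=P[P[:,2]>58];print("lip",np.percentile(P,[3,50,97],axis=0).round(1))
Y=X[5:150,280:435];k=abs(Y[...,2]-76)<4;r=cv2.minAreaRect(np.ascontiguousarray(Y[k][:,:2],dtype=np.float32));print("deck",r)
Y=X[15:135,262:288];k=(Y[...,2]>45)&(Y[...,2]<68);P=L(Y[k]);print("buffer",np.percentile(P,[1,50,99],axis=0).round(1))
E
```

```text
146 [2.2, 2.8, 49.9]
152 [9.5, 2.3, 45.0]
158 [16.3, 2.0, 43.9]
164 [22.7, 2.0, 45.4]
170 [29.5, 1.8, 45.3]
176 [36.4, 1.7, 44.9]
182 [43.5, 1.4, 44.1]
188 [50.1, 1.4, 45.7]
194 [56.8, 1.3, 46.9]
200 [64.3, 1.1, 45.6]
206 [71.4, 0.9, 45.8]
212 [78.3, 0.8, 46.9]
218 [86.5, 0.5, 44.6]
224 [93.5, 0.4, 46.0]
230 [99.4, 0.5, 49.6]
236 [101.1, 1.5, 62.6]
242 [106.2, 1.7, 67.5]
248 [146.4, -4.2, 0.4]
pedal plane [-2.26903882e-02  4.76098370e+01] [72.16547531  0.23670101 45.95602948]
lip [[ 10.7 -17.2  59.2]
 [102.2   6.2  67.7]
 [110.1  28.7 277.1]]
deck ((604.1566162109375, -91.66636657714844), (112.54769897460938, 124.17204284667969), 11.087727546691895)
buffer [[-106.8   65.7   46.9]
 [ -65.8   74.9   64.4]
 [ -20.3   81.1   66.7]]
```

```bash
cat >> h.py <<'E'
def fy(n=6):
    v=[]
    for _ in range(n): ctrl.hold(.02); v.append(F()@ty)
    return np.mean(v)
E
python3 - <<'E'
from h import *
ctrl.move_ptp(lev(-64,180,128),R0)
ctrl.move_l(lev(-64,67,128),vel=150); ctrl.hold(.3)
b=fy(10); print("bias",b); rep()
ctrl.move_l(lev(-64,67,102),vel=40); rep()
hit=ctrl.move_l(lev(-64,67,80),vel=6,threshold=5); rep(hit)
ctrl.hold(.1); print(fy()-b); rep()
E
```

```text
bias 0.18622343600848204
 t 12.5 lev d,z -64.1 67.2 y 128.0 F tx,ty,z -0.3 0.3 0.4 w -0.0
 t 13.3 lev d,z -63.9 67.0 y 102.0 F tx,ty,z 0.2 -0.3 -0.9 w 0.3
True t 15.4 lev d,z -63.7 66.6 y 90.5 F tx,ty,z -0.2 1.0 0.4 w 0.1
1.5435088490333573
 t 15.6 lev d,z -63.1 65.9 y 90.8 F tx,ty,z 0.6 2.3 1.3 w 0.3
```

```bash
python3 - <<'E'
from h import *
b=.19; y=90.6; log=[]
while sensors.read_state()["t"]<30:
    y-=0.25; hit=ctrl.move_l(lev(-64,67,y),vel=5,threshold=7); f=fy(5)-b; log.append((round(y,2),round(f,1)))
    if f>8.8 or hit and f>8: break
print(log); rep()
E
```

```text
[(90.35, np.float64(1.0)), (90.1, np.float64(1.2)), (89.85, np.float64(2.4)), (89.6, np.float64(4.3)), (89.35, np.float64(5.4)), (89.1, np.float64(5.8)), (88.85, np.float64(6.3)), (88.6, np.float64(6.6)), (88.35, np.float64(7.6)), (88.1, np.float64(8.8)), (87.85, np.float64(9.0))]
 t 19.4 lev d,z -63.9 67.0 y 89.8 F tx,ty,z -0.9 9.1 0.4 w 0.0
```

```bash
python3 - <<'E'
from h import *
b=.19; y=87.6; ctrl.move_l(lev(-64,67,y),vel=5); log=[]
for _ in range(9):
    f=fy(10)-b; log.append(round(f,1))
    if abs(f-10)>.9: y+=np.clip((f-10)*.12,-.2,.2); ctrl.move_l(lev(-64,67,y),vel=5); log.append(('y',round(y,2)))
print(log); rep()
E
```

```text
[np.float64(9.6), np.float64(9.4), np.float64(9.4), np.float64(9.4), np.float64(9.6), np.float64(9.4), np.float64(9.5), np.float64(9.8), np.float64(9.5)]
 t 21.1 lev d,z -63.9 67.0 y 89.8 F tx,ty,z 0.2 9.9 2.1 w -0.1
```

```bash
cat >> h.py <<'E'
def lip(phi,back=12,sgn=1):
    """tool pose on the lip at lever lift phi, TCP 'back' mm above the lip's top along it"""
    l=.2-phi; u=-tx*np.sin(l)+ez*np.cos(l); y=sgn*(tx*np.cos(l)+ez*np.sin(l)); z=-u
    d,h=106.5,24.5; c,s=np.cos(phi),np.sin(phi)
    return H-(d*c-h*s)*tx+(d*s+h*c)*ez+back*u, np.stack([np.cross(y,z),y,z],1)
E
python3 - <<'E'
from h import *
ctrl.move_l(lev(-64,67,110),vel=60); ctrl.move_l(lev(-64,200,125),vel=200); rep()
ok={}
for sg in (1,-1):
    js=[ctrl.solve_ik(*lip(p,b,sg)) for p,b in((0,110),(0,12),(.2,12),(.4,12),(.6,12),(.6,90))]
    ok[sg]=all(j is not None for j in js); print(sg,[None if j is None else np.round(j,2).tolist() for j in js])
sg=[s for s in ok if ok[s]][0]; print("sgn",sg)
ctrl.gripper_to(34,30)
ctrl.move_ptp(*lip(0,110,sg)); rep()
p,R=lip(0,45,sg); ctrl.move_l(p,R,vel=120); p,R=lip(0,12,sg); print(ctrl.move_l(p,R,vel=50,threshold=6)); rep()
E
```

```text
t 22.5 lev d,z -63.1 198.8 y 125.0 F tx,ty,z 0.0 0.1 -0.2 w 0.1
1 [[-0.6, -0.12, 2.07, 0.16, 1.05, -0.86], [-0.56, 0.1, 2.1, 0.19, 0.8, -0.88], [-0.46, 0.17, 1.95, -0.0, 1.02, -0.65], [-0.38, 0.27, 1.79, -0.11, 1.25, -0.52], [-0.31, 0.4, 1.62, -0.19, 1.48, -0.45], [-0.28, 0.37, 1.49, -0.18, 1.64, -0.46]]
-1 [[-0.6, -0.12, 2.07, 0.16, 1.05, 2.28], [-0.56, 0.1, 2.1, 0.19, 0.8, 2.26], [-0.46, 0.17, 1.95, -0.0, 1.02, 2.49], [-0.38, 0.27, 1.79, -0.11, 1.25, 2.62], [-0.31, 0.4, 1.62, -0.19, 1.48, 2.69], [-0.28, 0.37, 1.49, -0.18, 1.64, 2.68]]
sgn 1
 t 24.8 lev d,z 128.0 175.6 y -0.1 F tx,ty,z -0.1 -0.6 -0.8 w 34.3
False
 t 26.3 lev d,z 108.8 79.2 y -0.0 F tx,ty,z -0.1 0.2 -0.4 w 33.9
```

```bash
python3 - <<'E'
from h import *
ctrl.gripper_to(0,30); rep("closed"); print(sensors.read_state()["grasp_force"])
for phi in (.08,.16,.24,.32,.40,.48,.55,.61):
    p,R=lip(phi); hit=ctrl.move_l(p,R,vel=50,threshold=25); rep((phi,hit))
    if hit: break
E
```

```text
closed t 26.6 lev d,z 109.4 79.4 y -0.2 F tx,ty,z -5.1 -0.6 4.4 w 7.0
32.704705595970154
(0.08, False) t 27.0 lev d,z 106.3 87.2 y 0.7 F tx,ty,z -2.5 -0.8 -2.7 w 6.9
(0.16, False) t 27.3 lev d,z 102.3 95.6 y 0.5 F tx,ty,z -3.2 -1.5 -1.2 w 6.8
(0.24, False) t 27.6 lev d,z 97.7 103.9 y 0.1 F tx,ty,z -4.0 -0.3 0.4 w 7.0
(0.32, False) t 28.0 lev d,z 92.3 111.9 y -0.1 F tx,ty,z -5.4 -0.0 3.4 w 7.1
(0.4, False) t 28.3 lev d,z 86.2 119.5 y -0.4 F tx,ty,z -5.0 -1.0 4.8 w 7.0
(0.48, False) t 28.6 lev d,z 79.5 126.6 y -0.6 F tx,ty,z -4.6 -0.5 6.3 w 7.1
(0.55, False) t 28.9 lev d,z 73.2 132.3 y -0.7 F tx,ty,z -3.3 -0.9 8.1 w 6.9
(0.61, False) t 29.2 lev d,z 67.5 136.7 y -0.7 F tx,ty,z -1.9 -0.5 8.1 w 6.9
```

Held all the way up. Next I'll release, back off along the lip and look.

```bash
python3 - <<'E'
from h import *
ctrl.gripper_to(26); ctrl.hold(.2)
p,R=lip(.63,90); ctrl.move_l(p,R,vel=120); rep()
ctrl.move_ptp(lev(-20,300,30),R0); ctrl.gripper_to(0,30)
im,X=wrist("w3"); rep()
def L(P): return np.stack([-(P-H)@tx,(P-H)@ty,P[...,2]],-1)
Q=L(X); k=(abs(Q[...,1])<25)&(Q[...,0]>42)&(Q[...,0]<72)&(Q[...,2]>50)&(Q[...,2]<110); P=Q[k]
print("pedal slope",np.arctan(np.polyfit(P[:,0],P[:,2],1)[0]),len(P))
k=(abs(Q[...,2]-76)<3)&(Q[...,0]<-5)&(Q[...,0]>-125)&(abs(Q[...,1])<90); r=cv2.minAreaRect(np.ascontiguousarray(X[k][:,:2],dtype=np.float32));print("deck",r)
E
```

```text
t 30.6 lev d,z 34.7 206.6 y 0.3 F tx,ty,z 0.7 0.8 0.4 w 25.9
 t 32.4 lev d,z -20.0 299.9 y 30.0 F tx,ty,z -0.3 -0.5 0.0 w -0.0
pedal slope 0.6466564202784233 1233
deck ((604.091796875, -92.24022674560547), (113.64198303222656, 124.07901763916016), 11.107260704040527)
```

View pics/w3.png

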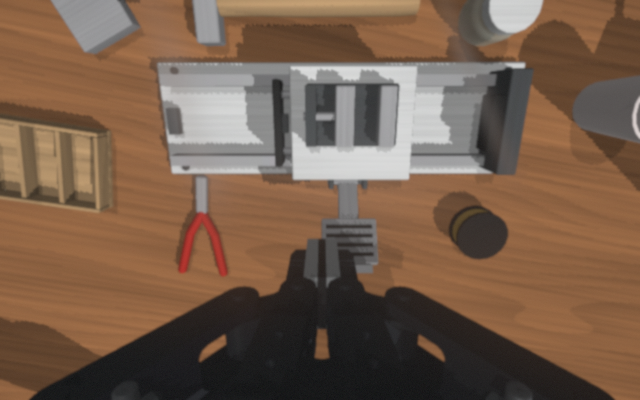

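```bash
python3 - <<'E'
from h import *
ctrl.move_ptp(lev(-64,180,120),R0)
ctrl.move_l(lev(-64,67,120),vel=150); ctrl.move_l(lev(-64,67,100),vel=50); ctrl.hold(.2)
b=fy(6); rep()
print(ctrl.move_l(lev(-64,67,88),vel=10,threshold=8), round(fy(4)-b,1))
print(ctrl.move_l(lev(-64,67,22),vel=22,threshold=8)); print(fy(4)-b); rep()
y=22; log=[]
while sensors.read_state()["t"]<50:
    y-=1; ctrl.move_l(lev(-64,67,y),vel=10,threshold=8); f=fy(3)-b; log.append((y,round(f,1)))
    if f>4.5: break
print(log); rep()
E
```

```text
t 34.8 lev d,z -63.9 66.9 y 100.2 F tx,ty,z -0.7 -0.2 -0.3 w 0.1
False 0.4
False
0.7870932079074741
 t 39.4 lev d,z -64.0 67.0 y 22.0 F tx,ty,z 1.6 0.7 1.1 w -0.0
[(21, np.float64(0.7)), (20, np.float64(0.8)), (19, np.float64(0.9)), (18, np.float64(0.7)), (17, np.float64(0.8)), (16, np.float64(0.7)), (15, np.float64(0.8)), (14, np.float64(0.8)), (13, np.float64(0.9)), (12, np.float64(0.9)), (11, np.float64(0.6)), (10, np.float64(1.0)), (9, np.float64(1.7)), (8, np.float64(1.9)), (7, np.float64(3.1)), (6, np.float64(5.8))]
 t 44.2 lev d,z -64.0 67.0 y 7.2 F tx,ty,z 1.0 6.1 1.2 w 0.1
```

```bash
python3 - <<'E'
from h import *
ctrl.move_l(lev(-64,67,12),vel=10); ctrl.move_l(lev(-64,67,45),vel=60); ctrl.move_l(lev(-64,200,60),vel=150)
ctrl.move_ptp(lev(-20,300,-20),R0); ctrl.hold(.2)
im,X=wrist("w4"); rep()
def L(P): return np.stack([-(P-H)@tx,(P-H)@ty,P[...,2]],-1)
Q=L(X); k=(abs(Q[...,1]+82)<25)&(Q[...,0]>42)&(Q[...,0]<72)&(Q[...,2]>50)&(Q[...,2]<110); P=Q[k]
print("pedal slope",np.arctan(np.polyfit(P[:,0],P[:,2],1)[0]),len(P))
k=(abs(Q[...,2]-76)<3)&(Q[...,0]<-5)&(Q[...,0]>-125)&(Q[...,1]<0); r=cv2.minAreaRect(np.ascontiguousarray(X[k][:,:2],dtype=np.float32));print("deck",r,L(np.array([*r[0],76])))
E
```

```text
t 47.6 lev d,z -19.7 297.6 y -18.5 F tx,ty,z 1.2 0.2 0.4 w -0.2
pedal slope 0.6439652734962718 1633
deck ((638.5203247070312, -265.05047607421875), (113.20547485351562, 311.49359130859375), 11.112585067749023) [ -64.12363662 -176.34352954   76.        ]
```

View pics/w4.png

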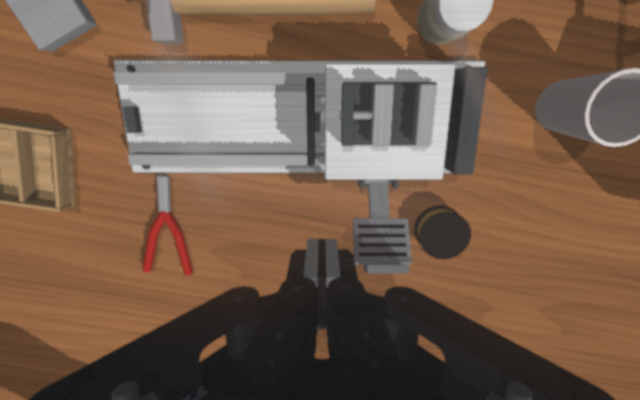

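The carriage now sits against the stop pad at (450,120). Its +y deck edge puts its centre 82.6 mm from where it started, against about 81 expected. The pedal is up at 0.644, and the pliers and spool haven't moved.

```bash
python3 -c "
from h import *
print(ctrl.finish_job())"
```

```text
the job is handed in; nothing more can be done
None
```

The job is handed in: the brake locked, held a lean of about 9.5 N for just under 2 s, and was released. The carriage is parked against the stop with the pedal up, and I touched nothing else on the bench.

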